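# Unlock the day-locked solvent chest and hold up the opened padlock

## Task

The chest is day-locked: its dial padlock stands just a few clicks short of the last number. First stand the toppled square bottle upright on the chest lid, a hand's breadth clear of the padlock, and let go of it; then turn the dial those last clicks, clockwise, until its one long mark clicks into line with the white index at the shackle, pull the shackle open, and unhook the padlock from the hasp. Finish while holding the padlock in the gripper at least 10 cm above the lid, level with its dial up and the shackle still open; leave everything else where it stands.

Things in the scene. Friction and masses are not known exactly. Their poses are not given: they have to be found in the camera images.
- lid_top (a point): centre of the flat top of the chest, a fixed grey and aluminium case 320 mm (x) by 420 mm (y), lid 85 mm above the table. Axes: x away from the robot, y left, z up, turned by up to 0.25 rad. The top is two leaves meeting in a seam along y; the hasp lies across the seam. Left of the padlock the lid's front leaf is free
- padlock_place (a point): fixed point on the lid under the middle of the padlock as it lies locked; axes as lid_top, 30 mm nearer the robot. Unhooking: with the shackle fully out, bring the padlock forward again until its origin is within -7 to +1 mm in x of this point; the eye plate then stands free between short leg and case, and the padlock lifts straight up
- eye (a point): centre of the hole in the hasp's steel eye plate, 11 mm above the lid; axes as lid_top. Plate 4 mm thick (x), 21 mm wide (y), 23 mm tall; hole 12.5 mm square, along x. It lies 29 mm in x and -13 mm in y from padlock_place. Behind it the hasp's strap and leaf (2.5 mm thick, 8 mm at the hinge) run 100 mm in +x
- padlock: steel dial padlock, about 0.3 kg, lying loose on the lid, dial up. Origin: centre of the case's underside; x towards the shackle, y left, z up; starts as padlock_place. Case 22 mm thick, round, 49 mm across, squared off on the shackle side: 48 mm wide with flat sides (to grip) from x = 0 to its shoulder face at x = 24 mm
- shackle (a joint): how far the shackle stands out of the case, m: 0 shut, 0.020 fully out; friction of 5 N keeps it where it is left. Locked it gives 2.5 mm at most. With the dial at zero it opens by drawing the case back, in -x of lid_top, about 36 mm from padlock_place: 16 mm of slack until the crown bears on the eye plate, then 20 mm of travel to a hard stop
- shackle_crown (a point): middle of the crown of the U-shaped shackle, a 7 mm bar lying level 11 mm above the case's underside; 51 mm from the padlock's origin in its x when shut. Legs at y = +13 mm (long, stays in the case) and -13 mm (short, passes through the eye plate; fully out, its tip is 16 mm clear of the shoulder face)
- dial_knob (a point): on the dial's upright axis, middle of the black knob to grip: 20 mm across, from 26 to 38 mm above the padlock's underside. Below it the 40 mm dial plate, 22 to 26 mm above the underside. Axes turn with the dial
- zero_mark (a point): the one long white mark near the rim of the dial plate, 18 mm from the axis: the last number (the other eleven marks are short and thin); a white line on top of the knob points the same way. The index is a white line on the case at the shackle side, +x of the padlock
- dial (a joint): dial angle relative to the case, rad, growing clockwise seen from above; 0 = long mark at the index, the opening position (opens within about 0.1 rad of it). Clicks every 0.524 rad, about 0.04 N m to pass from one to the next. Starts one to four clicks short, -2.2 to -0.4; turns without stops
- bottle: white square plastic bottle with a round grey screw cap, about 0.16 kg, lying on the lid in front of the padlock, cap to the left. Origin: centre of its base; its own x runs from base to cap (up when upright). Body 46 by 46 mm and 72 mm long, neck 28 mm across, cap 30 mm across from x = 80 to 100 mm; lying, its axis is 23 mm above the lid
- sample_jar: small lidded glass jar, 44 mm across, 52 mm tall, standing on the chest lid's back leaf; bystander, origin at its underside's centre
- petri_dish: shallow round glass dish, 64 mm across, 14 mm tall, on the right of the lid; bystander, origin at its underside's centre
- brush: 150 mm wooden brush lying along the back of the lid; bystander, origin at its underside's centre
- beaker: clear plastic beaker, 72 mm across, 90 mm tall, on the table left of the chest; bystander, origin at its underside's centre
- solvent_bottle: round amber bottle, 60 mm across, 140 mm tall, on the table to the right; bystander, origin at its underside's centre
- plaster_bowl: white plaster bowl, 110 mm across, 60 mm tall, on the table to the right; bystander, origin at its underside's centre
- paint_pot: squat lidded pot, 48 mm across, 40 mm tall, on the table to the left; bystander, origin at its underside's centre
Mind the look-alikes: they are no part of the job. What is shaped like the padlock but orange or pink is not meant.

How it is judged:
By the outcome, as a careful person would: the job done as asked, in the order asked, and still so for the second after the job is handed in, while the arm keeps its last pose, push and grip.
It also fails if it takes over 72 s, if anything falls off the work surface, if the arm or the gripper's body presses on something with over 40 N, if the wrist force passes 120 N, or if a joint passes its speed limit or range.

## Robot

A 6-joint arm with a two-finger parallel gripper is mounted at the origin on the work surface. World frame = base frame: x ahead of the robot, y to its left, z up, the work surface at z = 0. Lengths are in m, angles in rad, forces in N, time in s.
With the tool pointing down it reaches from about 0.25 to 0.85 m from the base axis. Payload 12.5 kg.
Tool frame: the origin (TCP) lies at the very end of the fingers, on their centre line; the grasp point (between the pads) lies 19 mm behind it (manip.pinch_z is the z of the grasp point in the tool frame, in m); z points along the fingers, y is the line along which they close (so a half turn about z gives the same grasp; the last joint's range is limited). The gripper opens to 93 mm and grips with 3 to 60 N. Pads are 15 mm wide; open, the fingers measure 128 mm over their backs; the gripper's body (75 mm by 188 mm) begins 65 mm behind the grasp point.
Start: joints at [1.264, 0.351, 1.652, -0, 1.139, -0.085], TCP at [0.121, 0.537, 0.219] pointing down, gripper open.
Joint ranges: [-2.75, 2.75], [-0.79, 2.1], [0.01, 2.65], [-1.57, 4.71], [0.07, 3.14], [-2.87, 2.87]. Speed limits (rad/s): [2.22, 2.22, 2.79, 3.14, 3.14, 3.14].

## Interface

Orientations are given as a rotation vector (axis times angle).
In Python, from plant import manip gives the robot as it stands. Calls block until the motion is done:
- manip.movep(position, orientation): joint-space move of the TCP to a pose.
- manip.line_to(position, frame=None, feed=0.15, contact_N=None): straight line of the TCP; frame=None keeps the orientation; feed is the mean speed in m/s. With contact_N (N) it stops when the force on the tool has changed by that much, and returns True; else False.
- manip.goto_joints(angles): joint-space move.
- manip.open() and manip.grasp(force=None): open the fingers fully, or close them until they stop; force is the grip in N (None keeps the last).
- manip.dwell(seconds).
- manip.inverse_kinematics(position, orientation): joint angles nearest the present ones, or None.
- manip.get_state(): the state.
- manip.get_image(name): name is "scene" or "side" or "wrist"; returns a dict with "frame" (420x560x3 uint8, red, green, blue), "K" (3x3 intrinsics, pixels), "eye" and "attitude" of the camera in the world; the wrist camera has in their place "T_tool_cam" (4x4, takes a point from camera to tool coordinates, whose origin is the TCP and whose axes are the flange's). Camera axes: x right, y up, looking along -z (the intrinsics and any distortion apply to the point x, -y, -z); pixel columns grow to the right and rows downward; lengths in m; the calibration is good to about 2 mm. A picture is of the moment at which its call begins: read the wrist's pose just before it. There is no depth.
A pose or a line that the arm cannot do raises manip.IKError and nothing moves.
- manip.close_job(): hands the job in; it is judged then, once.
Trained networks look in the newest picture that a camera, given by its name, has taken for a name from the list of things; names that differ only in an ending like _2 or _b are one class to them, and where a whole thing is asked for, a point or a joint stands for the part that bears it (a point fixed in the world has none). Each returns a list of dicts, best first, with "confidence" (0 to 1); they miss things now and then, are a little off and sometimes report something else, mostly with a low value. They report only what shows in the picture. A call takes as long as a camera call. They do not tell look-alikes from the thing itself.
- manip.spot_in(thing, camera): "xy" ([column, row] in pixels, amid what is visible of it).
- manip.trace(thing, camera): "mask" (420x560 bool, what is visible of it) and "xy" ([column, row] in pixels, amid what is visible of it).
The state is a dict: "time": time; "joint_positions": joint angles; "joint_velocities": joint speeds; "effort": joint torques, N m; "position": TCP position; "eef_rot": TCP orientation; "force": force on the tool from outside, world axes, zero at the start; "moment": the same for the moment, N m; "gripper_width": finger opening in m; "grip_force": force on a finger pad.
Only numpy, scipy, OpenCV 4.12 (cv2) and the standard library are available. Lean on these libraries where they do the work, as an engineer would, in place of code of your own. Each camera call takes 0.05 s, during which the arm holds its last target. There are 200 camera calls.

## Working session

There is one attempt and no reset: what is moved stays moved. The work goes in short steps, each a Python script; the robot and the scene stay as the last script left them, time stands still between calls to the robot, and variables do not carry over. Pictures are saved under pics/ and viewed, at most 10 in all, crops included, and the job is handed in when it is done.

```bash
ls; mkdir -p pics; python3 - <<'E'
from plant import manip
import cv2, numpy as np
s=manip.get_state(); print(s['time'],s['position'],s['eef_rot'],s['gripper_width'],manip.pinch_z)
ims=[]
for c in ["scene","side"]:
    im=manip.get_image(c); ims.append(im['frame']); print(c,im['K'].tolist(),im['eye'],im['attitude'],[k for k in im])
    for t in ["padlock","bottle","zero_mark","dial_knob","sample_jar","petri_dish","shackle_crown","eye"]:
        print(t,[(np.round(d['xy']).tolist(),round(d['confidence'],2)) for d in manip.spot_in(t,c)][:3])
im=manip.get_image("wrist"); print(im['T_tool_cam'],im['K'])
cv2.imwrite('pics/a.png',ims[0][:,:,::-1]);cv2.imwrite('pics/b.png',ims[1][:,:,::-1])
E
```

```text
pics
0.0 [0.1208505  0.53617836 0.21808521] [-3.47613709e-01 -3.12206544e+00  1.88812510e-03] 0.09310479041643965 -0.0188
scene [[485.9098905033464, 0.0, 279.2878503046643], [0.0, 485.9098905033464, 207.9790719087173], [0.0, 0.0, 1.0]] [ 1.27415778 -0.11824167  1.04243292] [0.55055847 0.48939739 1.37297128] ['frame', 'K', 'eye', 'attitude']
padlock [([281.0, 220.0], 0.81), ([393.0, 208.0], 0.62), ([210.0, 176.0], 0.47)]
bottle [([297.0, 194.0], 0.76), ([334.0, 264.0], 0.34)]
zero_mark [([280.0, 218.0], 0.76), ([394.0, 204.0], 0.65), ([282.0, 250.0], 0.34)]
dial_knob [([280.0, 217.0], 0.68), ([396.0, 208.0], 0.64)]
sample_jar [([333.0, 266.0], 0.85)]
petri_dish [([216.0, 226.0], 0.88)]
shackle_crown [([381.0, 200.0], 0.38)]
eye [([280.0, 247.0], 0.7), ([281.0, 217.0], 0.44)]
side [[395.2979428326653, 0.0, 275.6087115981581], [0.0, 395.2979428326653, 209.99145985723754], [0.0, 0.0, 1.0]] [ 0.13538617 -0.65625062  0.82929415] [ 0.81311221 -0.22108009 -0.54915527] ['frame', 'K', 'eye', 'attitude']
padlock [([237.0, 332.0], 0.91), ([282.0, 216.0], 0.62), ([252.0, 214.0], 0.43)]
bottle [([254.0, 217.0], 0.88)]
zero_mark [([238.0, 332.0], 0.55), ([218.0, 182.0], 0.54), ([284.0, 216.0], 0.5)]
dial_knob [([286.0, 218.0], 0.58), ([240.0, 332.0], 0.56)]
sample_jar [([308.0, 176.0], 0.78)]
petri_dish [([321.0, 256.0], 0.86), ([293.0, 245.0], 0.54)]
shackle_crown [([285.0, 215.0], 0.23)]
eye [([296.0, 246.0], 0.58), ([322.0, 257.0], 0.25)]
[[ 3.20490069e-04  9.70613126e-01  2.40645085e-01  6.54555655e-02]
 [ 9.99999947e-01 -2.95529671e-04 -1.39812017e-04  7.02007918e-04]
 [-6.45856158e-05  2.40645117e-01 -9.70613169e-01 -1.65915806e-01]
 [ 0.00000000e+00  0.00000000e+00  0.00000000e+00  1.00000000e+00]] [[331.65411021   0.         277.19125753]
 [  0.         331.65411021 212.52312765]
 [  0.           0.           1.        ]]
```

```bash
python3 -c "
import cv2
a=cv2.imread('pics/a.png')
c=cv2.resize(a[140:320,170:430],None,fx=3,fy=3,interpolation=cv2.INTER_CUBIC);cv2.imwrite('pics/a2.png',c)"
```

```text
(no output)
```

View pics/a2.png

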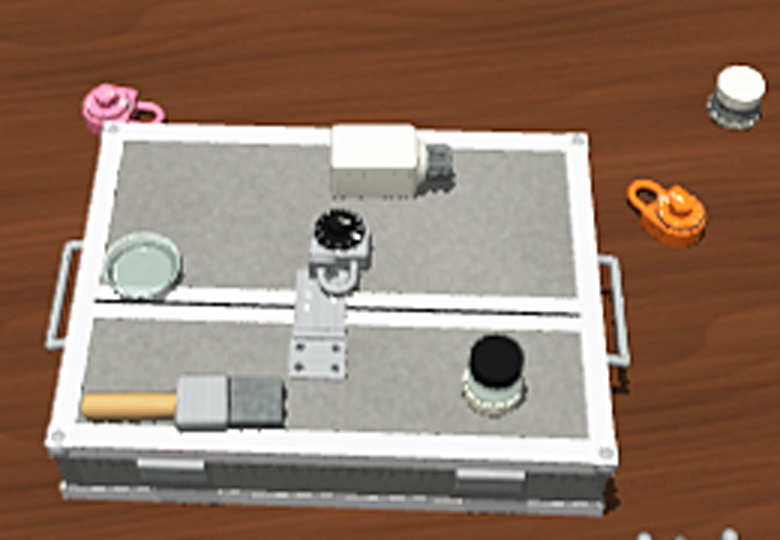

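View pics/b.png

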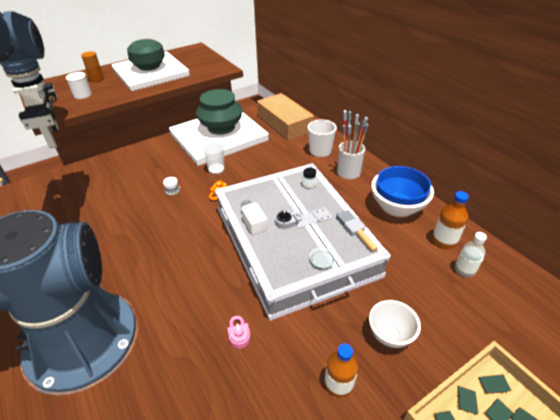

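The scene shows the grey padlock at about px (283,218), in front of the hasp. The white bottle lies at (297,194) with its cap to the left. The pink and orange padlocks off the chest are look-alikes. Next I'll move the wrist camera above the padlock.

```bash
cat > h.py <<'E'
from plant import manip
import cv2, numpy as np
from scipy.spatial.transform import Rotation as R
def cam(c):
    s=manip.get_state(); im=manip.get_image(c)
    if c=="wrist":
        T=im['T_tool_cam']; Rt=R.from_rotvec(s['eef_rot']).as_matrix()
        im['R']=Rt@T[:3,:3]; im['o']=s['position']+Rt@T[:3,3]
    else: im['R']=R.from_rotvec(im['attitude']).as_matrix(); im['o']=np.array(im['eye'])
    return im
def px2z(im,uv,z):
    K=im['K']; d=im['R']@np.array([(uv[0]-K[0,2])/K[0,0],-(uv[1]-K[1,2])/K[1,1],-1])
    return im['o']+d*(z-im['o'][2])/d[2]
def proj(im,P):
    q=im['R'].T@(np.asarray(P,float)-im['o']); K=im['K']
    return np.array([K[0,2]+K[0,0]*q[0]/-q[2],K[1,2]-K[1,1]*q[1]/-q[2]])
def down(yaw,extra=None):
    "tool down, tool y along (cos,sin)(yaw+90deg), tool x towards the robot"
    M=R.from_euler('z',yaw)*R.from_rotvec([0,np.pi,0])
    return (extra*M if extra is not None else M).as_rotvec()
def save(im,n,box=None,f=1):
    a=im['frame'][:,:,::-1]
    if box: a=a[box[1]:box[3],box[0]:box[2]]
    cv2.imwrite(n,cv2.resize(a,None,fx=f,fy=f,interpolation=cv2.INTER_CUBIC))
E
python3 - <<'E'
from h import *
im=cam("scene")
for n,uv,z in [("c1",(206.7,183),.085),("c2",(363,186.5),.085),("c3",(189,286),.085),("c4",(372,291),.085),("knob",(283,217),.12),("bottle",(294,190),.131)]:
    print(n,px2z(im,uv,z).round(4))
p=px2z(im,(283,217),.12)
q=[p[0]-.015,p[1]+.02,.30]
manip.movep(q,down(0))
s=manip.get_state();print(s['time'],s['joint_positions'],s['position'])
im=cam("wrist"); save(im,'pics/w1.png')
for t in ["padlock","bottle","zero_mark","dial_knob","eye","shackle_crown"]:
    print(t,[(np.round(d['xy'],1).tolist(),round(d['confidence'],2)) for d in manip.spot_in(t,"wrist")][:3])
E
```

```text
c1 [ 0.3997 -0.1982  0.085 ]
c2 [0.4701 0.2069 0.085 ]
c3 [ 0.7044 -0.2508  0.085 ]
c4 [0.774  0.1517 0.085 ]
knob [ 0.5673 -0.0184  0.12  ]
bottle [0.4958 0.0193 0.131 ]
3.4583 [-8.03701401e-02  2.84252817e-01  1.53945423e+00  1.32370820e-04
  1.31801161e+00 -1.65195931e+00] [0.55227198 0.00220428 0.29993542]
padlock [([261.2, 202.3], 0.8), ([492.9, 144.2], 0.58), ([125.7, 0.0], 0.58)]
bottle [([304.3, 133.1], 0.97), ([252.5, 232.3], 0.63)]
zero_mark [([499.5, 152.4], 0.9), ([259.4, 193.6], 0.76)]
dial_knob [([501.5, 150.5], 0.72), ([257.7, 197.4], 0.56), ([261.2, 202.2], 0.25)]
eye [([245.8, 174.3], 0.66)]
shackle_crown [([253.5, 231.5], 0.87), ([476.7, 124.2], 0.87), ([341.3, 338.9], 0.49)]
```

View pics/w1.png

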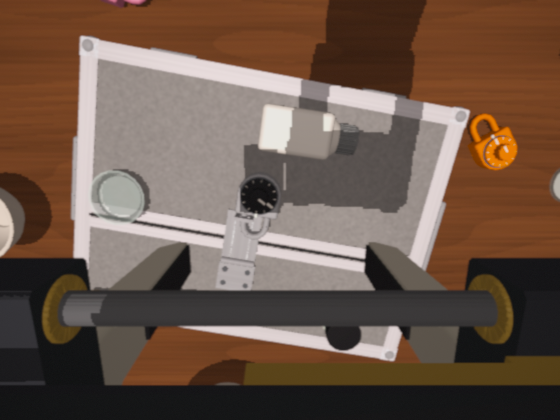

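The wrist picture shows the padlock dial at about (259,195), with the shackle and hasp below it. The bottle is at (265-335,133) with its cap to the right, which is +y. I'll take a closer look at the dial.

```bash
python3 - <<'E'
from h import *
manip.movep([.575,-.015,.172],down(-.171))
im=cam("wrist"); 
np.save('pics/w2.npy',dict(im),allow_pickle=True)
save(im,'pics/w2.png',(150,60,450,260),2.6)
for t in ["padlock","bottle","zero_mark","dial_knob","eye","shackle_crown"]:
    print(t,[(np.round(d['xy'],1).tolist(),round(d['confidence'],2)) for d in manip.spot_in(t,"wrist")][:3])
for t,z in [("padlock",.1),("bottle",.12)]:
    for d in manip.trace(t,"wrist")[:1]:
        m=d['mask'].astype(np.uint8); r=cv2.minAreaRect(cv2.findContours(m,0,2)[0][0]); print(t,r,d['xy'])
E
```

```text
padlock [([268.8, 205.7], 0.83)]
bottle [([323.0, 86.2], 0.97)]
zero_mark []
dial_knob [([269.2, 199.0], 0.63), ([267.7, 145.9], 0.58), ([180.2, 369.8], 0.47)]
eye [([266.3, 145.3], 0.89), ([324.3, 87.3], 0.59), ([269.2, 199.1], 0.34)]
shackle_crown [([271.1, 254.2], 0.58)]
padlock ((268.5, 213.5), (101.0, 67.0), 90.0) [268.0, 203.9]
bottle ((332.8124084472656, 83.12260437011719), (83.3998794555664, 164.8780975341797), 87.79740142822266) [323.5, 86.3]
```

View pics/w2.png

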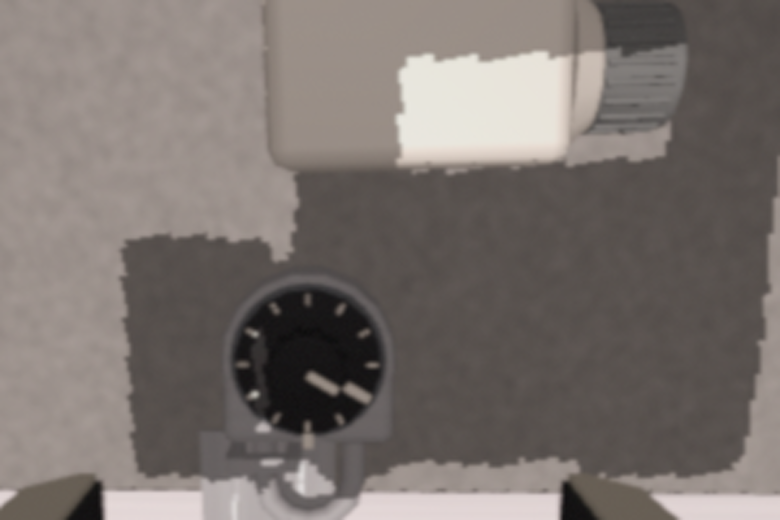

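The crop shows the dial centre at about px (268,199). The long mark lies right-down, 59° before the index, so it needs 2 clicks clockwise. The bottle's body spans columns about 253 to 371 of the full image, axis near row 83, and the cap is to the right.

```bash
python3 - <<'E'
from h import *
im=np.load('pics/w2.npy',allow_pickle=True).item()
f=lambda x,y:(150+x/2.6,60+y/2.6)
Y=-.171; Rz=R.from_euler('z',Y).as_matrix()
lid=np.array([.587,-.0226,.085])
for n,uv,z in [("dial",f(307,362),.111),("mark",f(357,392),.111),("index",f(307,437),.107),("knobline",f(322,383),.123),
  ("caseL",f(226,400),.107),("caseR",f(390,400),.107),("b_base",f(267,80),.131),("b_shoulder",f(576,80),.131),("b_capend",f(686,60),.108),
  ("b_cen",(320,83),.131),("b_top",(300,41.5),.131),("b_bot",f(450,165),.131),("seamcentre",f(307,490),.087)]:
    p=px2z(im,uv,z); print(n,p.round(4),(Rz.T@(p-lid)).round(4))
# IK test for the tilted bottle moves
b=np.array([.495,.02,.108])
for a in (-45,45,-40,50):
    for yaw in (Y,Y+np.pi):
        o=R.from_rotvec(Rz@np.array([np.radians(a),0,0]))*R.from_euler('z',yaw-np.pi/2)*R.from_rotvec([0,np.pi,0])
        t=b+np.array([0,.13*(a>0),.03*(a>0)]); zt=o.as_matrix()[:,2]
        print(a,yaw,zt.round(2),manip.inverse_kinematics(t+.019*zt,o.as_rotvec()))
E
```

```text
dial [ 0.5564 -0.0175  0.111 ] [-0.031  -0.0002  0.026 ]
mark [ 0.5669 -0.0055  0.111 ] [-0.0227  0.0134  0.026 ]
index [ 0.5783 -0.0215  0.107 ] [-0.0087 -0.0004  0.022 ]
knobline [ 0.5601 -0.0139  0.123 ] [-0.028  0.004  0.038]
caseL [ 0.564  -0.0418  0.107 ] [-0.0194 -0.0228  0.022 ]
caseR [0.5717 0.0031 0.107 ] [-0.0195  0.0227  0.022 ]
b_base [ 0.4864 -0.0137  0.131 ] [-0.1007 -0.0084  0.046 ]
b_shoulder [0.4982 0.0557 0.131 ] [-0.1008  0.062   0.046 ]
b_capend [0.4968 0.0899 0.108 ] [-0.1081  0.0955  0.023 ]
b_cen [0.4888 0.0262 0.131 ] [-0.1051  0.0313  0.046 ]
b_top [0.4647 0.018  0.131 ] [-0.1274  0.0192  0.046 ]
b_bot [0.5119 0.0248 0.131 ] [-0.082  0.034  0.046]
seamcentre [ 0.601  -0.0261  0.087 ] [ 0.0144 -0.001   0.002 ]
-45 -0.171 [-0.12 -0.7  -0.71] [ 0.28084118  0.65980463  1.7499374  -0.73607865  1.24535146  0.88344693]
-45 2.9705926535897933 [-0.12 -0.7  -0.71] [ 0.28084118  0.65980463  1.7499374  -0.73607865  1.24535146 -2.25814572]
45 -0.171 [ 0.12  0.7  -0.71] [-0.16512207  0.48017294  1.99826942  1.0223417   0.97665318 -0.73339726]
45 2.9705926535897933 [ 0.12  0.7  -0.71] [-0.16512207  0.48017294  1.99826942  1.0223417   0.97665318  2.40819539]
-40 -0.171 [-0.11 -0.63 -0.77] [ 0.25379734  0.62312226  1.76949389 -0.68586093  1.18028446  0.83539966]
-40 2.9705926535897933 [-0.11 -0.63 -0.77] [ 0.25379734  0.62312226  1.76949389 -0.68586093  1.18028446 -2.30619299]
50 -0.171 [ 0.13  0.75 -0.64] [-0.19811669  0.51207336  2.00651194  1.09774887  1.0357202  -0.82571081]
50 2.9705926535897933 [ 0.13  0.75 -0.64] [-0.19811669  0.51207336  2.00651194  1.09774887  1.0357202   2.31588184]
```

```bash
cat >> h.py <<'E'
Y=-.171; Rz=R.from_euler('z',Y).as_matrix(); LID=np.array([.587,-.0226,.085])
L=lambda x,y,z: LID+Rz@np.array([x,y,z])
def tilt(a): return R.from_rotvec(Rz@np.array([np.radians(a),0,0]))*R.from_euler('z',Y-np.pi/2)*R.from_rotvec([0,np.pi,0])
def tcp(g,o): return g+.0188*o.as_matrix()[:,2]
def st(*k):
    s=manip.get_state(); print(*[(i,np.round(s[i],4)) for i in ("time","position","force","gripper_width","grip_force")+k])
E
python3 - <<'E'
from h import *
d=.047; o=tilt(-40); z=o.as_matrix()[:,2]
g=L(-.1135,-.0085+d,.027)
manip.movep(tcp(g-.11*z,o),o.as_rotvec()); st()
print(manip.line_to(tcp(g,o),feed=.12,contact_N=12)); st()
manip.grasp(15); st()
manip.line_to(tcp(g+[0,0,.11],o),feed=.15); st()
o2=tilt(50)
g2=L(-.085,.141,d+.05)
manip.movep(tcp(g2,o2),o2.as_rotvec()); st("eef_rot")
im=cam("side"); save(im,'pics/c.png',(160,100,420,300),2.5)
E
```

```text
('time', np.float64(6.825)) ('position', array([0.4917, 0.0922, 0.1819])) ('force', array([-0.2151, -0.1809, -0.255 ])) ('gripper_width', np.float64(0.0931)) ('grip_force', np.float64(0.0))
False
('time', np.float64(7.8917)) ('position', array([0.48  , 0.0231, 0.098 ])) ('force', array([ 0.2926, -0.0092,  0.1654])) ('gripper_width', np.float64(0.0929)) ('grip_force', np.float64(0.0))
('time', np.float64(8.6917)) ('position', array([0.4798, 0.0227, 0.0977])) ('force', array([ 1.4564, -0.4349, -0.3297])) ('gripper_width', np.float64(0.046)) ('grip_force', np.float64(14.9999))
('time', np.float64(9.575)) ('position', array([0.4792, 0.0227, 0.2068])) ('force', array([ 0.2804,  0.4332, -1.1793])) ('gripper_width', np.float64(0.0457)) ('grip_force', np.float64(14.9999))
('time', np.float64(11.0333)) ('position', array([0.5293, 0.1452, 0.1696])) ('force', array([-0.204 , -0.3366, -0.6722])) ('gripper_width', np.float64(0.0459)) ('grip_force', np.float64(14.9998)) ('eef_rot', array([-1.8657, -1.5719, -0.8678]))
```

View pics/c.png

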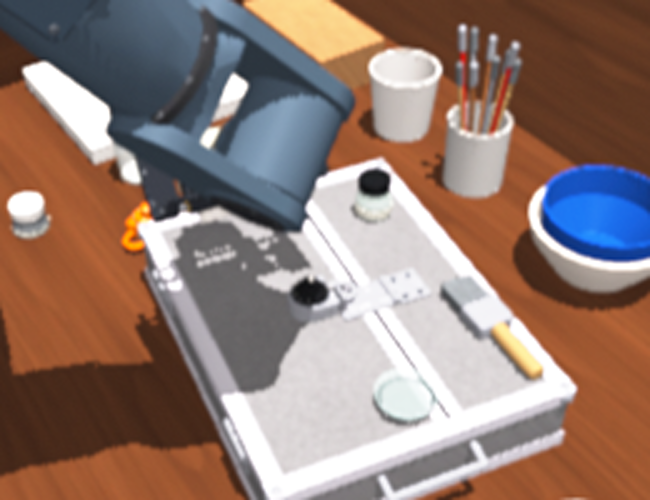

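The arm hides the bottle in this view, but the 46 mm grip shows it is held. The padlock is undisturbed. I'll set the bottle down now.

```bash
python3 - <<'E'
from h import *
d=.047; o2=tilt(50); z=o2.as_matrix()[:,2]
g=L(-.085,.141,d-.006)
print(manip.line_to(tcp(g,o2),feed=.03,contact_N=4)); st()
p=manip.get_state()['position']; print("lid-frame tcp",(Rz.T@(p-LID)).round(4), "expected z at d", (Rz.T@(tcp(L(-.085,.141,d),o2)-LID)).round(4))
manip.dwell(.2); manip.open(); manip.dwell(.2)
manip.line_to(p-.13*z,feed=.12); st()
im=cam("scene"); save(im,'pics/d.png',(190,130,410,300),3)
E
```

```text
True
('time', np.float64(12.5333)) ('position', array([0.5297, 0.1451, 0.1209])) ('force', array([0.7357, 1.2079, 2.4412])) ('gripper_width', np.float64(0.0459)) ('grip_force', np.float64(15.0005))
lid-frame tcp [-0.085   0.1555  0.0359] expected z at d [-0.085   0.1554  0.0349]
('time', np.float64(15.075)) ('position', array([0.5125, 0.0474, 0.2041])) ('force', array([ 0.188 ,  0.6809, -0.4075])) ('gripper_width', np.float64(0.0929)) ('grip_force', np.float64(0.0))
```

View pics/d.png

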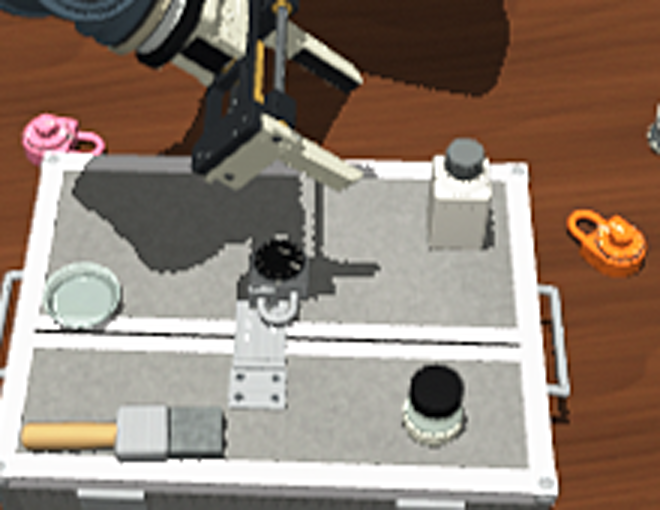

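The bottle now stands upright at about (460,200) in the crop, on the front leaf left of the padlock. Next is the dial: 2 clicks clockwise.

```bash
python3 - <<'E'
from h import *
p=manip.get_state()['position']
manip.line_to(p+[0,0,.06],feed=.15)
y0=Y+.55
manip.movep(L(-.0305,0,.11),down(y0)); st("joint_positions")
print(manip.line_to(L(-.0305,0,.0275),feed=.06,contact_N=5)); st()
manip.grasp(15); st()
p=manip.get_state()['position']
for a in (.3,.6,.9,1.1):
    manip.movep(p,down(y0-a)); st("moment")
manip.open(); manip.dwell(.1); 
manip.line_to(L(-.0305,0,.07),feed=.1)
manip.movep(L(-.010,0,.087),down(Y)); st()
im=cam("wrist"); save(im,'pics/e.png',(150,100,450,320),2.6); np.save('pics/e.npy',dict(im),allow_pickle=True)
E
```

```text
('time', np.float64(16.9917)) ('position', array([ 0.5565, -0.0174,  0.1944])) ('force', array([ 0.2401, -0.1921,  0.3066])) ('gripper_width', np.float64(0.0929)) ('grip_force', np.float64(0.0)) ('joint_positions', array([-1.1530e-01,  3.8980e-01,  1.6588e+00,  8.0000e-04,  1.0944e+00,
       -2.0635e+00]))
False
('time', np.float64(18.5167)) ('position', array([ 0.5572, -0.0174,  0.1129])) ('force', array([-0.1122, -1.4311,  0.7091])) ('gripper_width', np.float64(0.0931)) ('grip_force', np.float64(0.0))
('time', np.float64(19.6583)) ('position', array([ 0.557 , -0.0175,  0.1125])) ('force', array([ 0.313 , -0.1805,  0.4751])) ('gripper_width', np.float64(0.0193)) ('grip_force', np.float64(15.0))
('time', np.float64(20.05)) ('position', array([ 0.557 , -0.0174,  0.1125])) ('force', array([ 1.3455, -0.5906, -0.6584])) ('gripper_width', np.float64(0.0196)) ('grip_force', np.float64(15.0004)) ('moment', array([ 0.0501, -0.1337, -0.014 ]))
('time', np.float64(20.4417)) ('position', array([ 0.5569, -0.0175,  0.1125])) ('force', array([ 0.6823, -1.2345,  0.4243])) ('gripper_width', np.float64(0.0193)) ('grip_force', np.float64(15.0003)) ('moment', array([-0.1072, -0.0232, -0.0645]))
('time', np.float64(20.8333)) ('position', array([ 0.5569, -0.0174,  0.1125])) ('force', array([-0.0246, -0.105 ,  0.4857])) ('gripper_width', np.float64(0.0192)) ('grip_force', np.float64(15.0003)) ('moment', array([-0.017 , -0.0763, -0.056 ]))
('time', np.float64(21.1417)) ('position', array([ 0.5569, -0.0175,  0.1125])) ('force', array([-0.2835, -0.5563,  0.471 ])) ('gripper_width', np.float64(0.0191)) ('grip_force', np.float64(15.0005)) ('moment', array([-0.0881,  0.0464, -0.0641]))
('time', np.float64(23.65)) ('position', array([ 0.5766, -0.0208,  0.1712])) ('force', array([ 0.4831, -0.6016, -0.0444])) ('gripper_width', np.float64(0.0931)) ('grip_force', np.float64(0.0))
```

View pics/e.png

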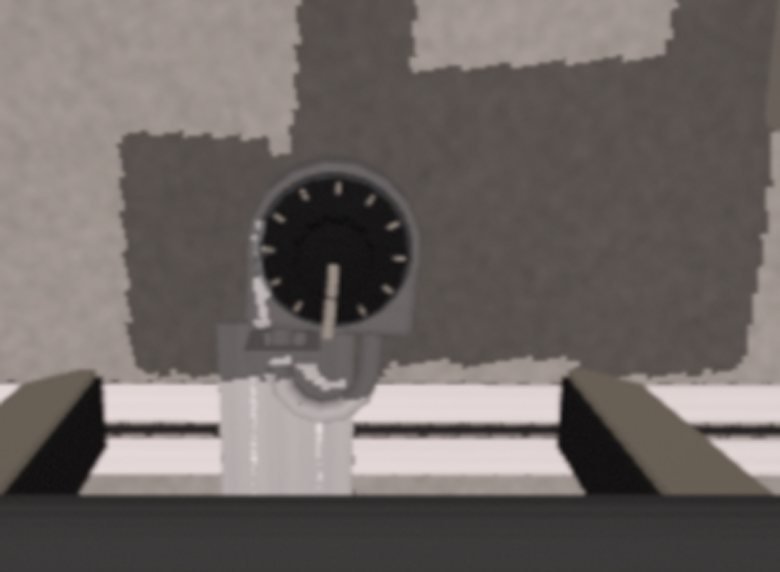

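The long mark at about (329,325) is now in line with the index. The case swivelled by about 0.07 rad. I'll grip it by the flat sides, which squares it up, and draw the case back.

```bash
python3 - <<'E'
from h import *
im=np.load('pics/e.npy',allow_pickle=True).item()
f=lambda x,y:(150+x/2.6,100+y/2.6)
lf=lambda p:(Rz.T@(p-LID))
c=lf(px2z(im,f(334,250),.111)); m=lf(px2z(im,f(329,330),.111)); i=lf(px2z(im,f(329,337),.107)); print(c.round(4),m.round(4),i.round(4))
x0=c[0]; gx=x0+.0115
manip.movep(L(gx,0,.07),down(Y))
print(manip.line_to(L(gx,0,.0035),feed=.05,contact_N=6)); st()
manip.grasp(25); manip.dwell(.2); st("moment")
p=manip.get_state()['position']; print(lf(p).round(4))
im=cam("wrist"); save(im,'pics/f.png',(150,100,450,320),2.6)
E
```

```text
[-0.0317  0.0016  0.026 ] [-0.0094  0.0002  0.026 ] [-0.0062  0.0002  0.022 ]
False
('time', np.float64(25.4333)) ('position', array([ 0.5673, -0.0192,  0.0888])) ('force', array([1.3919, 0.3219, 0.3418])) ('gripper_width', np.float64(0.0933)) ('grip_force', np.float64(0.0))
('time', np.float64(26.4083)) ('position', array([ 0.5671, -0.0192,  0.0885])) ('force', array([-0.155 ,  0.0907, -0.4503])) ('gripper_width', np.float64(0.0483)) ('grip_force', np.float64(24.0557)) ('moment', array([-0.1212,  0.0353, -0.0143]))
[-0.0202 -0.0001  0.0035]
```

View pics/f.png

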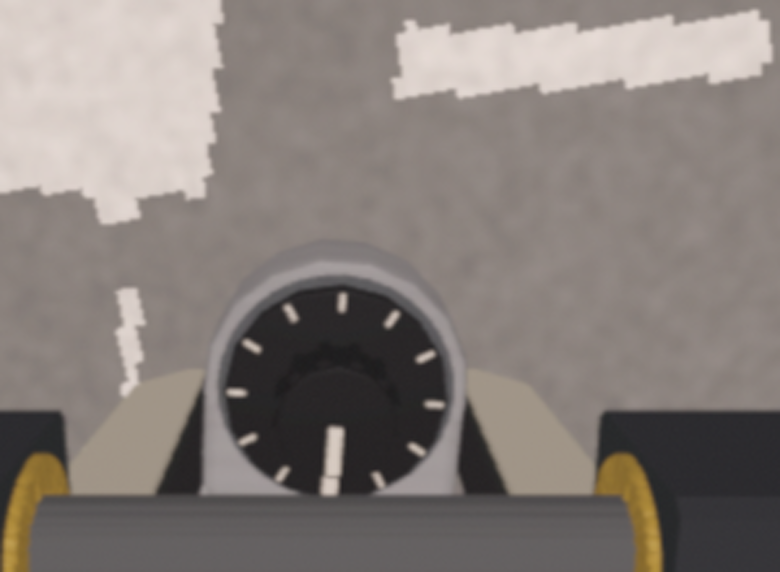

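The case is gripped, with the long mark pointing at the index within about 0.06 rad. Now I'll pull it open.

```bash
python3 - <<'E'
from h import *
lf=lambda p:(Rz.T@(p-LID)).round(4)
manip.grasp(40)
p=manip.get_state()['position']
manip.line_to(p+[0,0,.001],feed=.02)
t=L(-.0622,0,0); t[2]=p[2]+.001
print(manip.line_to(t,feed=.03,contact_N=14)); st("moment"); print(lf(manip.get_state()['position']))
im=cam("wrist"); save(im,'pics/g.png',(100,100,450,360),2.2)
im=cam("scene"); save(im,'pics/g2.png',(230,180,340,270),7)
E
```

```text
True
('time', np.float64(28.05)) ('position', array([ 0.5328, -0.0134,  0.0902])) ('force', array([ 2.9182, -4.7196, -2.6234])) ('gripper_width', np.float64(0.0487)) ('grip_force', np.float64(39.0958)) ('moment', array([-0.8552, -0.5185, -0.2138]))
[-0.055  -0.0001  0.0052]
```

View pics/g2.png

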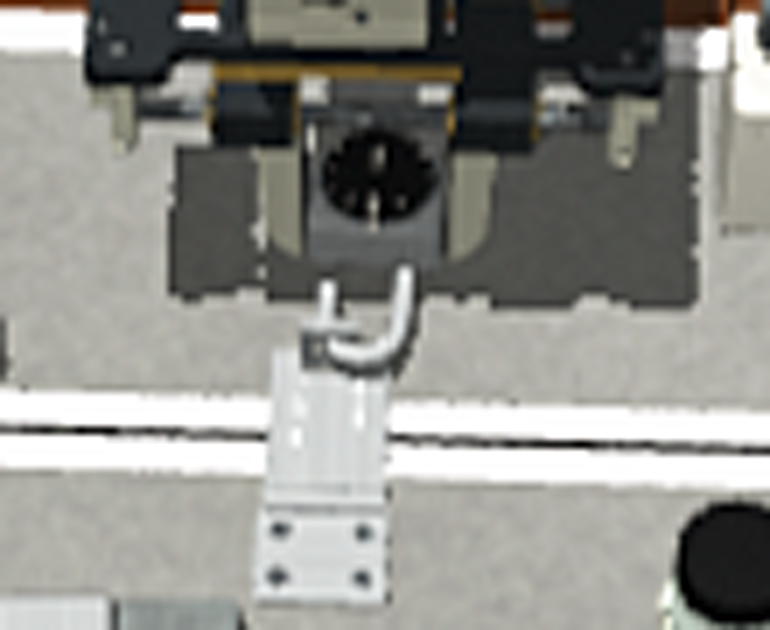

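The shackle is fully out. The short leg's tip is free of the case and still passes through the eye plate. I'll move forward to the unhooking window and lift gently.

```bash
python3 - <<'E'
from h import *
lf=lambda p:(Rz.T@(p-LID)).round(4)
z=manip.get_state()['position'][2]-.0005
t=L(-.0220,0,0); t[2]=z
print(manip.line_to(t,feed=.03,contact_N=12)); st("moment"); print(lf(manip.get_state()['position']))
im=cam("scene"); save(im,'pics/i2.png',(230,180,340,270),7)
h=manip.line_to(t+[0,0,.03],feed=.03,contact_N=8); print(h); st("moment")
if not h:
    manip.line_to(t+[0,0,.15],feed=.08); st()
im=cam("scene"); save(im,'pics/i.png',(170,100,430,290),3)
E
```

```text
False
('time', np.float64(29.4167)) ('position', array([ 0.5651, -0.0188,  0.0896])) ('force', array([ 0.7438, -0.238 , -3.1432])) ('gripper_width', np.float64(0.0483)) ('grip_force', np.float64(38.6887)) ('moment', array([0.009 , 0.0301, 0.0658]))
[-0.0222  0.      0.0046]
False
('time', np.float64(30.6167)) ('position', array([ 0.5652, -0.0189,  0.1194])) ('force', array([ 0.0364, -0.9874, -3.4256])) ('gripper_width', np.float64(0.0482)) ('grip_force', np.float64(38.6888)) ('moment', array([-0.0158, -0.0028,  0.0036]))
('time', np.float64(32.2667)) ('position', array([ 0.5651, -0.0188,  0.2391])) ('force', array([-0.3302, -0.3029, -2.3699])) ('gripper_width', np.float64(0.0483)) ('grip_force', np.float64(38.6887))
```

View pics/i.png

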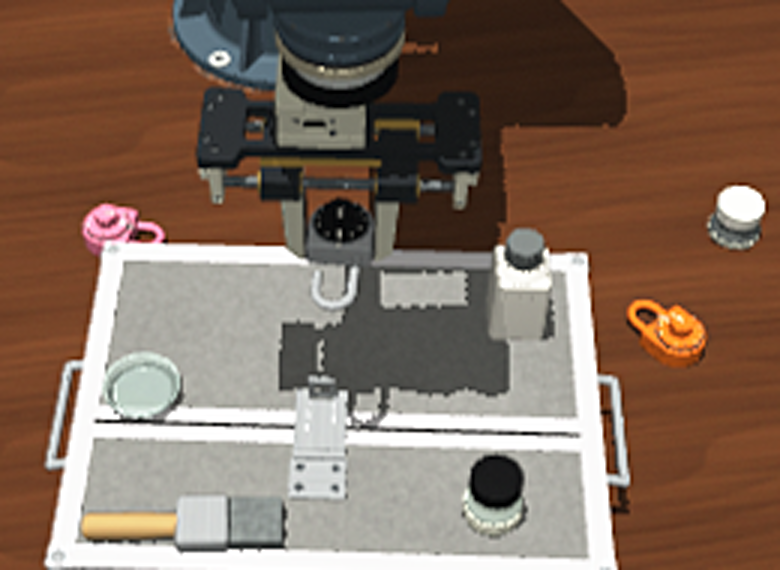

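The padlock is held 15 cm above the lid, level, dial up and shackle open. The hasp is free, the bottle stands upright, and the bystanders are untouched.

```bash
python3 -c "
from plant import manip
manip.dwell(.3); print(manip.close_job())"
```

```text
the job is handed in; nothing more can be done
None
```

The job is handed in: the bottle stands upright about 10 cm clear of the padlock, the dial was turned two clicks to zero, and the gripper holds the unhooked padlock level about 15 cm above the lid with its shackle open.

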